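# Slide the label card into the holder on a cold-store crate

### The arm

A 6-joint arm with a two-finger parallel gripper is mounted at the origin on the work surface. World frame = base frame: x ahead of the robot, y to its left, z up, the work surface at z = 0. Lengths are in mm, angles in rad, forces in N, time in s.
With the tool pointing down it reaches from about 250 to 775 mm from the base axis. Payload 4 kg.
Tool frame: the origin (TCP) lies on the centre line of the jaws, within the pads' length; the fingertips stand ahead of it and the grasp point (between the pads) lies 5 mm behind it (bot.tcp_to_tips is the z of the fingertips in the tool frame, in mm); z points along the fingers, y is the direction in which the jaws open and shut (so a half turn about z gives the same grasp; the last joint's range is limited). The gripper opens to 94 mm and grips with 3 to 60 N. Pads are 16 mm wide; open, the fingers measure 119 mm over their backs; the gripper's body (75 mm by 177 mm) begins 78 mm behind the grasp point.
Start: joints at [-1.438, 0.087, 1.371, -0, 1.684, -0.103], TCP at [128.487, -534.799, 219.506] pointing down, gripper open.
Joint ranges: [-3.1, 3.1], [-0.76, 2.03], [0.27, 2.55], [-1.08, 4.22], [0.17, 2.65], [-2.57, 2.57]. Speed limits (rad/s): [2.79, 2.79, 3.14, 3.14, 3.14, 3.14].

### API

Orientations are given as a 3x3 rotation matrix whose columns are the frame's x, y, z axes.
In Python, from cell import bot gives the robot as it stands. The module is installed in compiled form; this text tells all that it offers.
- The arm moves only by the tool drive_tool, never from a script. Its argument "deltas" is a list that holds one entry, the list of rows, each a list of 6 numbers: the shift along the tool's x, y, z in mm, then the turn, a rotation vector about the tool's x, y, z in degrees. In form: [[[x, y, z, ax, ay, az], ...]]. A call has 1 to 20 rows; each row is the pose to reach, as a shift and turn from the pose commanded when the call began, along the tool's axes at that moment; what a row does not reach only later rows make up. A row lasts 1/12 s, in which the tool goes at most 41.7 mm and 7.16 degrees, less where a joint would pass 70% of its speed; a pose out of reach is approached as far as the arm can. A call with a gripper value outside its range is refused whole. "hand" is the gripper command: -1 is shut, 1 is fully open, values between are in proportion, set as the call begins (left out, the last holds). The fingers move at their own pace and stop on an object; "force" is the grip in N (left out, the last holds). Time passes only in rows, so rows that repeat a pose let the fingers close. It gives the time, the measured TCP pose, the force and the opening at its end, in the units of the state.
- bot.state(): the state, without advancing time (a new reading comes with each control period).
- bot.get_image(name): name is "scene" or "top" or "wrist"; returns a dict with "image" (384x512x3 uint8, red, green, blue), "z_map" (384x512 float32, mm along the optical axis (not along the pixel's ray), 0 where there is no reading), "fx", "fy", "cx", "cy" (pixels), "rvec" (rotation vector, rad) and "tvec" (3), from world to camera coordinates, as OpenCV has them; the wrist camera has in their place "T_tool_cam" (4x4, takes a point from camera to tool coordinates, whose origin is the TCP and whose axes are the flange's). Camera axes: x right, y down, z forward; pixel columns grow to the right and rows downward; lengths in mm; the calibration is good to about 2 mm. A picture is of the moment at which its call begins: read the wrist's pose just before it.
- bot.hand_in(): hands the job in, once; it reports no verdict.
Trained networks look in a picture, given as the dict that the camera call returned (one of the last four; its "shot" number tells which), for a name from the list of things; names that differ only in an ending like _2 or _b are one class to them, and where a whole thing is asked for, a point or a joint stands for the part that bears it (a point fixed in the world has none). Each returns a list of dicts, best first, with "score" (0 to 1); they miss things now and then, are a little off and sometimes report something else, mostly with a low value. They report only what shows in the picture. A call takes as long as a camera call. They do not tell look-alikes from the thing itself.
- bot.silhouettes(name, picture): "mask" (384x512 bool, what is visible of it).
- bot.landmark_of(name, picture): "xyz" ([x, y, z] in mm, in the coordinates of the camera as it stood for that picture, good to about 4 mm: a listed point, or the origin of a listed thing).
The state is a dict: "time": time; "joint_positions": joint angles; "joint_vel": joint speeds; "joint_torque": joint torques, N m; "tool_pos": TCP position; "eef_rot": TCP orientation; "force": force on the tool from outside, world axes, zero at the start; "torque": the same for the moment, N m; "finger_gap": finger opening in mm.
Only numpy, scipy, OpenCV 4.12 (cv2) and the standard library are available. Lean on these libraries where they do the work, as an engineer would, in place of code of your own. Each camera call takes 0.05 s, during which the arm holds its last target. There are 200 camera calls.

### The job

Label the crate: press down on top of the green card that lies on the crate's lid and slide it, flat on the lid, into the open end of the label holder, on under the spring clip, until it is fully home against the end stop; then let go. Press gently, with never more than 25 N on the card or the lid. Leave the yellow card, the tape roll and the marker where they lie.

Things in the scene. Friction and masses are not known exactly. Their poses are not given: they have to be found in the camera images.
- green_card_mid (a point): Centre (half-way through the thickness) of the green card to slide in: stiff smooth plastic, white stripes on top, 74 mm wide (x), 105 long (y), 2.5 thick (z, up), about 30 g, flat on the lid, friction on it about 0.25. Its +y end goes in first (starts within 0.15 rad of the holder's y). Starts at one side of the lid, its rear edge 3 to 20 mm from the rim. Too thin to pick up.
- home (a point): Where the green card's centre is when fully home in the label holder, 1.25 mm above the lid's top; fixed to the lid. y: the way the card slides in, z up. The holder's end stop is 52.5 mm ahead (+y); its side walls, 77 mm apart inside, run from y = -40 mm to the stop, so the home card's rear 12 mm stand out of them.
- mouth (a point): Middle of the open (-y) end of the holder, 58.5 mm before home along y; same axes. The holder is a grey frame on the lid, open over its middle: lips 6 mm wide lie over both sides of the card (66 mm free between them), undersides 4 mm and tops 6 mm above the lid. From this point, flares 97 mm apart narrow over 18 mm to the 77 mm of the side walls.
- clip_nose (a point): Tip of the holder's steel spring leaf, 24 mm wide, over the middle, fixed at the end stop; this point is 10 mm beyond home along y and 10 mm above the lid. 12 mm further on its rolled nose bears down with 2 to 3 N: the card's front edge must lift it over the last 30 mm of travel, a push of roughly 2 to 5 N, so press with 12 to 18 N there or the finger slips.
- lid: Thin white lid of a blue crate, 300 mm (x) by 400 mm (y), top 125 mm above the bench; origin at the centre of its flat top, axes as home. A rim 6 mm high runs round it, 8 mm wide. The crate is heavy and does not move; the lid yields: pressed, it sinks 2.5 mm at about 7 N, then rests hard on the contents, and springs back when let go.
- yellow_card: A second card, yellow, of the same size as the green one, lying flat on the lid on the other side; origin at the centre of its underside, y along its length. Not to be moved.
- tape: A roll of brown tape lying flat on the lid beside the holder, 80 mm outer diameter, 24 mm high; origin at the centre of its underside. Not to be moved.
- marker: A black marker pen with a red cap lying on the lid beside the holder, on the other side from the tape, 130 mm long (y), 19 mm wide, 18 mm high; origin on its underside, mid-length. Not to be moved.
There are look-alikes about, which are no part of the job. What is shaped like the part that bears green_card_mid but black or purple is not meant.

How it is judged:
By the outcome, as a careful person would: the job done as asked, in the order asked, and still so for the second after the job is handed in, with the robot touching nothing.
It also fails if it takes over 67 s, if anything falls off the work surface, if the arm or the gripper's body presses on something with over 40 N, if the wrist force passes 120 N, or if a joint passes its speed limit or range.

## Working session

There is one attempt and no reset: what is moved stays moved. The work goes in short steps, Python scripts to look and compute and a tool call to move; the robot and the scene stay as the last step left them, time stands still between calls to the robot, and variables do not carry over. Pictures are saved under pics/ and viewed, about 8 in all and at most 12, crops included, and the job is handed in when it is done.

Besides the shell and the picture viewer there is one more tool, called after ">>>" as name(argument=value, ...) on one line, values as JSON. drive_tool: Moves the arm, as the interface text tells. Its arguments: {"type":"object","properties":{"deltas":{"type":"array","items":{"type":"array","items":{"type":"array","items":{"type":"number"}}}},"hand":{"type":"number"},"force":{"type":"number"}},"required":["deltas"]}

```bash
mkdir -p pics; cat > h.py <<'E'
from cell import bot
import numpy as np, cv2
def c2w(p,pt,st=None):
    if 'rvec' in p:
        R=cv2.Rodrigues(np.array(p['rvec'],float))[0]; return R.T@(np.array(pt)-np.array(p['tvec']).ravel())
    q=(p['T_tool_cam']@np.append(pt,1))[:3]
    return np.array(st['eef_rot'])@q+np.array(st['tool_pos'])
def save(n,im): cv2.imwrite('pics/'+n,cv2.cvtColor(im,cv2.COLOR_RGB2BGR))
def pix2plane(p,u,v,z,st=None):
    a=c2w(p,np.zeros(3),st); b=c2w(p,[(u-p['cx'])/p['fx'],(v-p['cy'])/p['fy'],1.],st)
    return a+(b-a)*(z-a[2])/(b[2]-a[2])
E
python3 - <<'E'
from h import *
st=bot.state(); print({k:np.round(v,3).tolist() for k,v in st.items()}, bot.tcp_to_tips)
ims=[]
for n in ['scene','top']:
    p=bot.get_image(n); ims.append(p['image'])
    for t in ['green_card_mid','home','mouth','clip_nose','lid','yellow_card','tape','marker']:
        for d in bot.landmark_of(t,p)[:3]:
            x=np.array(d['xyz']); print(n,t,round(d['score'],2),np.round(c2w(p,x),1),'px',np.round([p['fx']*x[0]/x[2]+p['cx'],p['fy']*x[1]/x[2]+p['cy']]))
for n,i in zip(['scene','top'],ims): save(n+'1.png',cv2.resize(i,(780,585)))
E
```

```text
{'time': 0.0, 'joint_positions': [-1.438, 0.088, 1.372, -0.0, 1.684, -0.103], 'joint_vel': [0.001, 0.001, -0.002, 0.0, -0.001, -0.001], 'joint_torque': [-0.001, -34.018, -30.243, 0.072, 0.033, -0.0], 'tool_pos': [128.394, -534.277, 218.319], 'eef_rot': [[0.972, 0.234, -0.0], [0.234, -0.972, 0.002], [0.0, -0.002, -1.0]], 'force': [-0.309, 0.007, -0.627], 'torque': [0.025, 0.035, -0.033], 'finger_gap': 93.707} 14.0
scene green_card_mid 0.87 [ 6.481e+02 -3.268e+02  5.000e-01] px [187. 189.]
scene green_card_mid 0.75 [ 625.2 -138.7  125.9] px [244. 175.]
scene green_card_mid 0.57 [823.4 -93.2   6. ] px [195. 270.]
scene home 0.77 [552.2  92.2 124.9] px [349. 204.]
scene mouth 0.88 [549.6  33.4 124.3] px [326. 192.]
scene clip_nose 0.9 [545.9 104.1 137.3] px [356. 200.]
scene clip_nose 0.71 [ 466.2 -133.4  130.4] px [289. 147.]
scene lid 0.58 [543.6 -17.6 124.9] px [308. 181.]
scene yellow_card 0.71 [ 465.6 -130.7  128.4] px [290. 148.]
scene tape 0.86 [456.3  79.3 124.7] px [366. 182.]
scene tape 0.47 [548.6  92.9 123.8] px [350. 204.]
scene marker 0.75 [647.4  68.6 123.8] px [313. 222.]
top green_card_mid 0.76 [ 642.1 -323.5    3.1] px [361. 181.]
top green_card_mid 0.59 [ 623.6 -143.   123.8] px [297. 184.]
top green_card_mid 0.59 [822.7 -91.1  -1.6] px [270. 116.]
top home 0.65 [550.   92.3 125.7] px [195. 219.]
top mouth 0.64 [545.6  36.1 125.9] px [220. 220.]
top clip_nose 0.82 [547.3 103.3 138.7] px [189. 220.]
top lid 0.93 [544.7 -17.4 125.2] px [243. 220.]
top lid 0.52 [451.6  80.5 124.2] px [201. 262.]
top yellow_card 0.94 [ 467.  -135.2  124.1] px [296. 253.]
top tape 0.83 [451.7  80.1 124.8] px [201. 262.]
top tape 0.63 [643.8  68.2 123.4] px [205. 178.]
top marker 0.93 [644.   69.4 124.3] px [205. 178.]
```

View pics/top1.png

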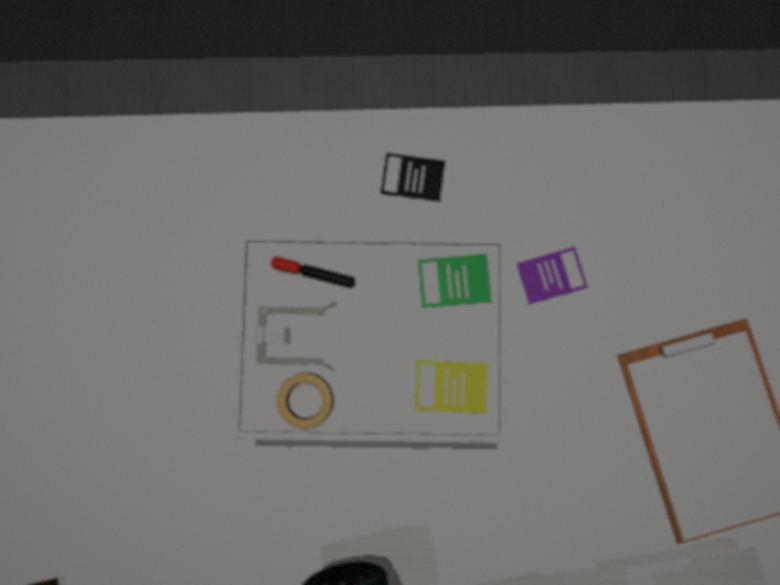

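View pics/scene1.png

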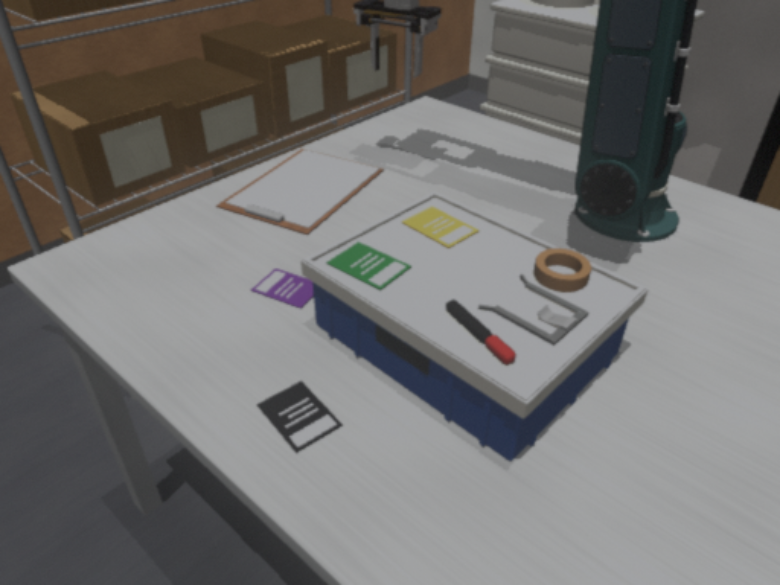

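Of the card-shaped things, black (271,116 in top pixels) and purple (361,181) lie on the bench. Green (297,184) lies on the lid near its -y rim with white stripes, so it is the one meant. Yellow (296,253) is to be left alone. The holder is at about (195,219) and opens toward -y. I'll move over the lid for a close wrist view.

>>> drive_tool(deltas=[[[545,-356,-160,0,0,-76.5],[545,-356,-160,0,0,-76.5],[545,-356,-160,0,0,-76.5],[545,-356,-160,0,0,-76.5],[545,-356,-160,0,0,-76.5],[545,-356,-160,0,0,-76.5],[545,-356,-160,0,0,-76.5],[545,-356,-160,0,0,-76.5],[545,-356,-160,0,0,-76.5],[545,-356,-160,0,0,-76.5],[545,-356,-160,0,0,-76.5],[545,-356,-160,0,0,-76.5],[545,-356,-160,0,0,-76.5],[545,-356,-160,0,0,-76.5],[545,-356,-160,0,0,-76.5],[545,-356,-160,0,0,-76.5],[545,-356,-160,0,0,-76.5],[545,-356,-160,0,0,-76.5],[545,-356,-160,0,0,-76.5],[545,-356,-160,0,0,-76.5]]], hand=-0.47)

```text
time: 2.57
tool_pos: [574.4, -62.4, 379.4]
eef_rot: [[0.001, 1.0, -0.001], [1.0, -0.001, -0.001], [-0.001, -0.001, -1.0]]
force: [-1.1, -0.3, 0.8]
finger_gap: 25.1
```

```bash
python3 - <<'E'
from h import *
st=bot.state(); print(st['time'],st['tool_pos'],np.round(st['eef_rot'],3),st['force'],st['finger_gap'],np.round(st['joint_positions'],2))
p=bot.get_image('wrist'); print(np.round(p['T_tool_cam'],3),p['fx'],p['cx'],p['cy'])
for t in ['green_card_mid','home','mouth','clip_nose','lid','yellow_card','tape','marker']:
    for d in bot.landmark_of(t,p)[:2]:
        x=np.array(d['xyz']); print(t,round(d['score'],2),np.round(c2w(p,x,st),1),'px',np.round([p['fx']*x[0]/x[2]+p['cx'],p['fy']*x[1]/x[2]+p['cy']]))
save('w1.png',cv2.resize(p['image'],(780,585)))
E
```

```text
2.5667 [574.44940671 -62.35380784 379.38152887] [[ 0.001  1.    -0.001]
 [ 1.    -0.001 -0.001]
 [-0.001 -0.001 -1.   ]] [-1.14917691 -0.28673278  0.7744799 ] 25.07549125961564 [-0.21  0.18  0.95 -0.    2.01 -0.2 ]
[[-0.00000e+00 -9.60000e-01 -2.80000e-01  8.11940e+01]
 [ 1.00000e+00  0.00000e+00 -1.00000e-03 -2.20000e-02]
 [ 1.00000e-03 -2.80000e-01  9.60000e-01 -1.64897e+02]
 [ 0.00000e+00  0.00000e+00  0.00000e+00  1.00000e+00]] 327.39253728173276 256.8679360767249 195.3451788453122
green_card_mid 0.95 [ 8.217e+02 -9.610e+01  8.000e-01] px [404. 170.]
green_card_mid 0.86 [ 627.8 -147.9  127.8] px [296. 227.]
home 0.6 [552.   96.  125.1] px [238.  31.]
mouth 0.96 [549.7  38.9 128.2] px [237.  82.]
clip_nose 0.85 [551.4 102.  133.3] px [237.  23.]
lid 0.72 [546.1 -16.5 127.7] px [235. 129.]
yellow_card 0.92 [ 459.5 -135.3  124.9] px [173. 218.]
marker 0.63 [645.5  72.7 121.4] px [317.  53.]
```

View pics/w1.png

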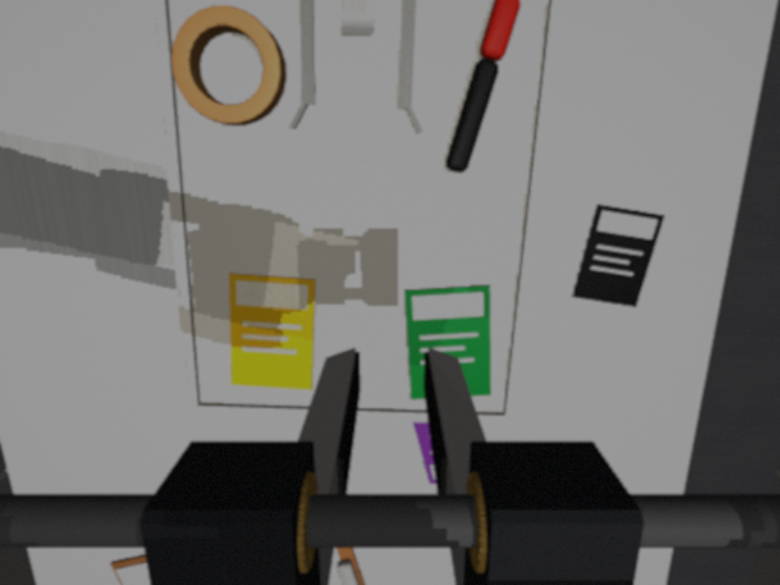

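>>> drive_tool(deltas=[[[40,-24,20,0,0,0],[80,-24,40,0,0,0],[100,-24,60,0,0,0],[100,-24,60,0,0,0],[100,-24,60,0,0,0]]])

```text
time: 3.43
tool_pos: [550.2, 39.8, 317.6]
eef_rot: [[-0.003, 1.0, -0.004], [1.0, 0.003, -0.0], [-0.0, -0.004, -1.0]]
force: [0.1, -0.6, -0.3]
finger_gap: 25.0
```

```bash
cat >> h.py <<'E'
def green(p,st,z=127.5):
    h=cv2.cvtColor(p['image'],cv2.COLOR_RGB2HSV)
    m=((h[...,0]>50)&(h[...,0]<80)&(h[...,1]>110)&(h[...,2]>50)).astype(np.uint8)
    n,l,s,_=cv2.connectedComponentsWithStats(m); k=1+np.argmax(s[1:,4])
    v,u=np.nonzero(l==k); w=np.array([pix2plane(p,a,b,z,st)[:2] for a,b in zip(u,v)])
    return cv2.minAreaRect(w.astype(np.float32)),(u.min(),u.max(),v.min(),v.max())
E
python3 - <<'E'
from h import *
st=bot.state(); print(st['time'],st['tool_pos'])
p=bot.get_image('wrist')
print('green',green(p,st))
t=bot.get_image('top'); print('green top',green(t,None))
for n in ['home','mouth','clip_nose','lid','tape','marker']:
    for d in bot.landmark_of(n,p)[:2]:
        x=np.array(d['xyz']); print(n,round(d['score'],2),np.round(c2w(p,x,st),1),'px',np.round([p['fx']*x[0]/x[2]+p['cx'],p['fy']*x[1]/x[2]+p['cy']]))
# height map, ortho-rectified 1 px/mm at z=131 over x 480..620,y 0..170
X,Y=np.meshgrid(np.arange(480,620,.5),np.arange(170,-10,-.5))
R=np.array(st['eef_rot']);T=p['T_tool_cam']
W=np.stack([X,Y,np.full_like(X,131)],-1)
q=(W-st['tool_pos'])@R; c=(q-T[:3,3])@T[:3,:3]
u=(p['fx']*c[...,0]/c[...,2]+p['cx']).astype(np.float32); v=(p['fy']*c[...,1]/c[...,2]+p['cy']).astype(np.float32)
o=cv2.remap(p['image'],u,v,cv2.INTER_LINEAR); 
save('ortho.png',np.hstack([cv2.resize(p['image'],(480,360)),cv2.resize(o,(280,360))]))
np.save('o.npy',o)
E
```

```text
3.4333 [550.24732285  39.8280625  317.57610702]
green (((640.5809326171875, -97.42169952392578), (34.759552001953125, 9.726083755493164), 0.3296048939228058), (np.int64(317), np.int64(345), np.int64(282), np.int64(289)))
green top (((624.583251953125, -146.43154907226562), (70.38731384277344, 99.5640869140625), 3.2792396545410156), (np.int64(278), np.int64(321), np.int64(168), np.int64(200)))
home 0.84 [549.4  94.1 125.6] px [257. 126.]
mouth 0.75 [547.5  39.  126. ] px [255. 176.]
clip_nose 0.57 [549.6 105.5 136.1] px [257. 116.]
lid 0.68 [546.2 -18.9 124.8] px [254. 225.]
marker 0.58 [644.7  72.8 122. ] px [344. 146.]
```

View pics/ortho.png

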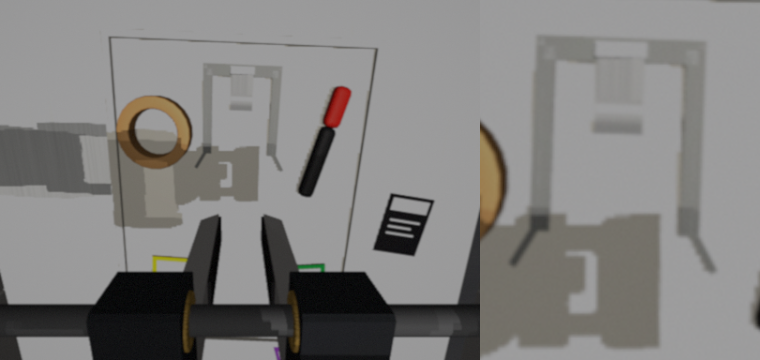

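The wrist views show the holder's flares opening toward -y at about (205,155) and (280,165), the tape to its left and the marker to its right. Green is the card right of yellow on the lid. The holder axis is about (0.03, 1) and home is about (549, 94). I'll hover over the green card and take the confirming crop.

>>> drive_tool(deltas=[[[-40,15,17,0,0,-1],[-80,30,34,0,0,-2],[-120,45,51,0,0,-3.3],[-160,60,68,0,0,-3.3],[-190,71,80,0,0,-3.3],[-207,77,88,0,0,-3.3],[-207,77,88,0,0,-3.3],[-207,77,88,0,0,-3.3],[-207,77,88,0,0,-3.3]]])

```text
time: 4.58
tool_pos: [628.3, -168.2, 232.0]
eef_rot: [[-0.057, 0.998, 0.001], [0.998, 0.057, 0.0], [0.0, 0.001, -1.0]]
force: [0.8, 0.3, 0.4]
finger_gap: 24.9
```

```bash
python3 - <<'E'
from h import *
st=bot.state(); print(st['time'],st['tool_pos'],st['force'])
p=bot.get_image('wrist')
print('green',green(p,st))
for n in ['green_card_mid','home','mouth','lid']:
    for d in bot.landmark_of(n,p)[:2]:
        x=np.array(d['xyz']); print(n,round(d['score'],2),np.round(c2w(p,x,st),1),'px',np.round([p['fx']*x[0]/x[2]+p['cx'],p['fy']*x[1]/x[2]+p['cy']]))
save('w3.png',cv2.resize(p['image'][100:384,100:440],(680,568)))
E
```

```text
4.5833 [ 628.31727372 -168.21106864  232.03527056] [0.78259811 0.31672873 0.38839159]
green (((624.9013061523438, -145.87123107910156), (72.66316223144531, 103.57331848144531), 3.3511242866516113), (np.int64(209), np.int64(300), np.int64(109), np.int64(230)))
green_card_mid 0.97 [ 645.8 -325.1    1.9] px [263. 283.]
green_card_mid 0.69 [820.7 -97.3   5.8] px [425. 119.]
```

View pics/w3.png

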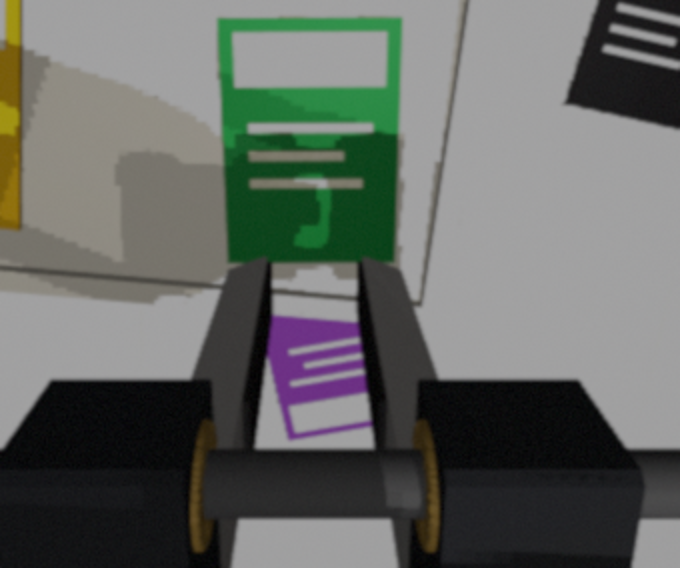

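The crop shows the green card, at crop pixels (220..400, 18..262), on the lid inside the rim. Purple is below it on the bench and black is at the upper right. The card's centre is (625, -146) with yaw 3.35°. I'll descend onto its rear half.

>>> drive_tool(deltas=[[[2,-2,30,0,0,0],[2,-2,60,0,0,0],[2,-2,75,0,0,0],[2,-2,84,0,0,0],[2,-2,86,0,0,0],[2,-2,87,0,0,0],[2,-2,87,0,0,0],[2,-2,87,0,0,0]]])

```text
time: 5.5
tool_pos: [627.1, -166.7, 146.6]
eef_rot: [[-0.058, 0.998, 0.003], [0.998, 0.058, -0.001], [-0.002, 0.003, -1.0]]
force: [0.8, -0.6, 0.2]
finger_gap: 25.0
```

>>> drive_tool(deltas=[[[0,0,1.5,0,0,0],[0,0,3,0,0,0],[0,0,4,0,0,0],[0,0,5,0,0,0],[0,0,5.5,0,0,0],[0,0,6,0,0,0],[0,0,6,0,0,0]]])

```text
time: 6.08
tool_pos: [626.6, -166.7, 139.8]
eef_rot: [[-0.058, 0.998, 0.002], [0.998, 0.058, -0.001], [-0.001, 0.002, -1.0]]
force: [-1.2, 0.5, 5.2]
finger_gap: 25.0
```

>>> drive_tool(deltas=[[[0,0,0.6,0,0,0],[2,-0.5,0.6,0,0,0],[5,-1.5,0.6,0,0,0],[10,-3,0.6,0,0,0],[16,-4.5,0.6,0,0,0],[22,-6.2,0.6,0,0,0],[28,-8,0.6,0,0,0],[34,-9.6,0.6,0,0,0],[40,-11.3,0.6,0,0,0],[40,-11.3,0.6,0,0,0]]])

```text
time: 6.92
tool_pos: [613.2, -126.7, 139.8]
eef_rot: [[-0.058, 0.998, 0.003], [0.998, 0.058, -0.001], [-0.001, 0.003, -1.0]]
force: [-1.2, 0.6, 6.9]
finger_gap: 24.8
```

```bash
python3 - <<'E'
from h import *
st=bot.state(); print(st['time'],st['tool_pos'],st['force'])
print('top',green(bot.get_image('top'),None))
p=bot.get_image('wrist'); print('wr',green(p,st))
E
```

```text
6.9167 [ 613.16967007 -126.66932738  139.80327727] [-1.24910607  0.60178579  6.85732229]
top (((611.8375244140625, -91.20535278320312), (20.629535675048828, 55.45261001586914), 88.50576782226562), (np.int64(270), np.int64(279), np.int64(178), np.int64(202)))
wr (((615.6918334960938, -110.25505065917969), (102.72956085205078, 72.2596206665039), 83.15321350097656), (np.int64(191), np.int64(346), np.int64(116), np.int64(286)))
```

```bash
python3 - <<'E'
from h import *
st=bot.state()
p=bot.get_image('wrist'); save('w4.png',p['image'])
E
```

```text
(no output)
```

View pics/w4.png

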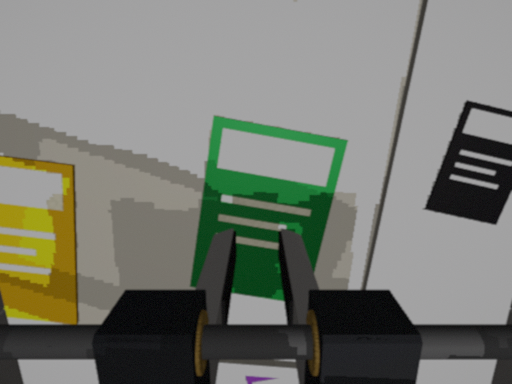

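The card turned about 10° clockwise and lagged about 5 mm under the rear press. I'll lift, re-measure and press nearer its centre.

```bash
python3 - <<'E'
from h import *
for i in range(3):
    st=bot.state(); print(np.round(st['force'],2),np.round(st['torque'],3)); bot.get_image('wrist')
E
```

```text
[-0.95  1.62  5.87] [ 0.216  0.021 -0.047]
[-0.32  0.26  6.31] [0.261 0.05  0.003]
[-1.23  1.67  6.56] [ 0.309  0.03  -0.007]
```

>>> drive_tool(deltas=[[[0,0,-10,0,0,2],[0,0,-25,0,0,5],[0,0,-40,0,0,8],[0,0,-50,0,0,10],[0,0,-50,0,0,10],[0,0,-50,0,0,10]]])

```text
time: 7.72
tool_pos: [612.7, -127.2, 187.8]
eef_rot: [[0.116, 0.993, 0.0], [0.993, -0.116, -0.0], [-0.0, 0.0, -1.0]]
force: [-0.5, 0.3, 0.4]
finger_gap: 24.8
```

```bash
python3 - <<'E'
from h import *
for i in range(3):
    st=bot.state(); print(np.round(st['force'],2),np.round(st['torque'],3)); p=bot.get_image('wrist')
print(st['tool_pos'],np.round(st['eef_rot'],4),green(p,st))
E
```

```text
[-0.51  0.26  0.37] [-0.035 -0.072 -0.002]
[-0.64  0.05  0.19] [-0.02  -0.026 -0.001]
[-0.31 -0.11 -0.62] [-0.097 -0.032 -0.017]
[ 611.96791466 -126.98647353  186.31352132] [[ 1.158e-01  9.933e-01 -2.300e-03]
 [ 9.933e-01 -1.158e-01  6.000e-04]
 [ 3.000e-04 -2.400e-03 -1.000e+00]] (((614.7988891601562, -111.07412719726562), (103.85379028320312, 72.81764221191406), 82.26653289794922), (np.int64(206), np.int64(314), np.int64(120), np.int64(261)))
```

>>> drive_tool(deltas=[[[10,0.5,10,0,0,1],[10,0.5,25,0,0,1],[10,0.5,38,0,0,1],[10,0.5,42,0,0,1],[10,0.5,44,0,0,1],[10,0.5,46,0,0,1],[10,0.5,47,0,0,1],[10,0.5,48,0,0,1],[10,0.5,48.5,0,0,1],[10,0.5,49,0,0,1],[10,0.5,49,0,0,1],[10,0.5,49,0,0,1]]], hand=-1, force=20)

```text
time: 8.87
tool_pos: [614.7, -117.6, 140.1]
eef_rot: [[0.134, 0.991, 0.002], [0.991, -0.134, -0.001], [-0.001, 0.002, -1.0]]
force: [-1.2, 0.1, 6.5]
finger_gap: 0.7
```

>>> drive_tool(deltas=[[[0,0,0.5,0,0,0],[0,0,1,0,0,0],[0,0,1,0,0,0]]])

```text
time: 9.12
tool_pos: [614.7, -117.6, 139.4]
eef_rot: [[0.134, 0.991, 0.002], [0.991, -0.134, -0.001], [-0.001, 0.002, -1.0]]
force: [-1.3, 0.6, 6.7]
finger_gap: 0.5
```

>>> drive_tool(deltas=[[[0,0,0.8,0,0,0],[1,-0.3,0.8,0,0,0],[3,-0.9,0.8,0,0,0],[6,-1.8,0.8,0,0,0],[10,-3,0.8,0,0,0],[14,-4,0.8,0,0,0],[17,-5,0.8,0,0,0],[19.5,-5.7,0.8,0,0,0],[19.5,-5.7,0.8,0,0,0]]])

```text
time: 9.87
tool_pos: [612.5, -97.5, 139.3]
eef_rot: [[0.134, 0.991, 0.005], [0.991, -0.134, -0.002], [-0.001, 0.005, -1.0]]
force: [0.5, -0.4, 8.1]
finger_gap: 0.2
```

```bash
cat > look.py <<'E'
from h import *
for i in range(3):
    st=bot.state(); p=bot.get_image('wrist'); r,b=green(p,st)
    print(round(st['time'],2),np.round(st['tool_pos'],1),np.round(st['force'],1),np.round(r[0],1),np.round(r[1],1),round(r[2],1))
E
python3 look.py
```

```text
9.87 [612.5 -97.5 139.3] [ 0.5 -0.4  8.1] [615.  -83.3] [88. 72.] 82.3
9.92 [612.5 -97.5 139.3] [-0.1  0.2  7.1] [615.  -83.3] [88. 72.] 82.3
9.97 [612.6 -97.5 139.3] [-0.6 -0.5  7.4] [615.  -83.6] [88.6 72. ] 82.3
```

The card now follows without slipping and its yaw is steady. I'll carry it on to the front of the mouth, turning it to the holder's yaw.

>>> drive_tool(deltas=[[[2,-1.5,0,0,0,0],[6,-4.4,0,0,0,-0.3],[11,-8,0,0,0,-0.6],[16,-12,0,0,0,-1],[20,-16,0,0,0,-1.4],[23,-21,0,0,0,-1.8],[26,-26,0,0,0,-2.2],[29,-31,0,0,0,-2.7],[32,-36.5,0,0,0,-3.2],[35,-42,0,0,0,-3.7],[38,-47.5,0,0,0,-4.2],[41,-53,0,0,0,-4.7],[44,-58.5,0,0,0,-5.2],[47,-64,0,0,0,-5.6],[50,-69.5,0,0,0,-5.9],[52,-73.5,0,0,0,-5.9],[53,-75.5,0,0,0,-5.9],[53,-75.5,0,0,0,-5.9]]])

```text
time: 11.52
tool_pos: [544.8, -34.7, 139.3]
eef_rot: [[0.031, 1.0, 0.005], [1.0, -0.031, -0.001], [-0.001, 0.005, -1.0]]
force: [-0.4, -0.5, 7.8]
finger_gap: 0.4
```

```bash
python3 look.py; python3 - <<'E'
from h import *
st=bot.state();p=bot.get_image('wrist')
save('w5.png',p['image'])
for n in ['home','mouth','clip_nose','lid']:
    for d in bot.landmark_of(n,p)[:1]:
        print(n,round(d['score'],2),np.round(c2w(p,d['xyz'],st),1))
E
```

```text
11.52 [544.8 -34.7 139.3] [-0.4 -0.5  7.8] [545.8 -20.6] [88.7 71.9] 88.2
11.57 [544.8 -34.7 139.3] [-0.6  1.   7.4] [545.7 -20.6] [88.7 72. ] 88.2
11.62 [544.8 -34.7 139.3] [-0.4  0.5  8.8] [545.8 -20.6] [88.7 72. ] 88.2
mouth 0.67 [549.4  35.3 125.9]
```

View pics/w5.png

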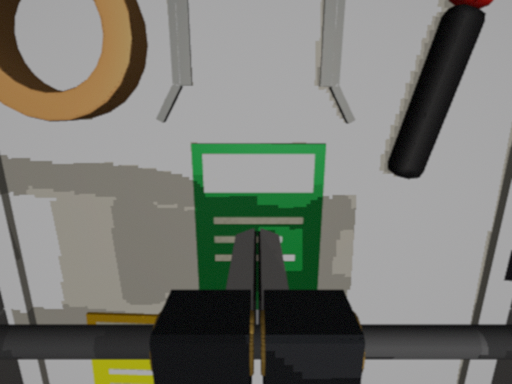

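```bash
python3 - <<'E'
from h import *
st=bot.state();p=bot.get_image('wrist')
g=cv2.cvtColor(p['image'],cv2.COLOR_RGB2GRAY).astype(float)
for r in (15,35,55,75):
    row=g[r-2:r+3].mean(0); d=np.diff(row)
    L=[i for i in range(160,200) if abs(d[i])>8]; R=[i for i in range(310,355) if abs(d[i])>8]
    print(r,[(i,round(d[i])) for i in L],[(i,round(d[i])) for i in R])
for a,b,r in [(188,320,75),(187.5,323,15)]:
    A=pix2plane(p,a,r,131,st);B=pix2plane(p,b,r,131,st); print(r,np.round(A,1),np.round(B,1),np.round((A+B)/2,1))
E
```

```text
15 [(166, -8), (167, -17), (168, -12), (188, 29), (189, 19)] [(320, -9), (321, -18), (322, -27), (323, 9), (324, 18), (343, 17), (344, 11)]
35 [(168, -17), (169, -17), (189, 28), (190, 19)] [(319, -10), (320, -22), (321, -27), (322, 13), (323, 17), (341, 9), (342, 14)]
55 [(169, -12), (170, -16), (171, -9), (188, -11), (190, 32), (191, 20)] [(314, -9), (320, -24), (322, 16), (340, 14), (341, 11)]
75 [(170, -9), (171, -16), (172, -11), (189, -11), (191, 33), (192, 20)] [(314, -9), (315, -10), (316, -12), (317, -13), (318, -11), (319, -9), (320, 19), (321, 15), (339, 15)]
75 [513.4  59.4 131. ] [579.   57.3 131. ] [546.2  58.4 131. ]
15 [515.6  86.1 131. ] [579.8  84.1 131. ] [547.7  85.1 131. ]
```

Rail edges put the holder axis at about x=546.7 at y=58, and the card sits about 1.6 mm to the right of it. I'll shift it left and feed it straight in to just short of the clip.

>>> drive_tool(deltas=[[[1,-0.2,0,0,0,0],[4,-0.6,0,0,0,0],[9,-1.1,0,0,0,0],[14,-1.6,0,0,0,0],[19,-1.6,0,0,0,0],[24,-1.6,0,0,0,0],[28,-1.6,0,0,0,0],[32,-1.6,0,0,0,0],[36,-1.6,0,0,0,0],[40,-1.6,0,0,0,0],[44,-1.6,0,0,0,0],[47,-1.6,0,0,0,0],[49,-1.6,0,0,0,0],[50,-1.6,0,0,0,0],[50,-1.6,0,0,0,0]]])

```text
time: 13.22
tool_pos: [545.0, 15.0, 139.3]
eef_rot: [[0.031, 0.999, 0.005], [1.0, -0.031, -0.002], [-0.001, 0.005, -1.0]]
force: [0.7, -0.7, 9.0]
finger_gap: 0.7
```

```bash
python3 look.py; python3 - <<'E'
from h import *
st=bot.state();p=bot.get_image('wrist')
save('w6.png',p['image'])
for n in ['home','mouth','clip_nose','lid']:
    for d in bot.landmark_of(n,p)[:1]:
        print(n,round(d['score'],2),np.round(c2w(p,d['xyz'],st),1))
E
```

```text
13.22 [545.   15.  139.3] [ 0.7 -0.7  9. ] [545.9  29. ] [88.7 71.7] 88.2
13.27 [544.9  15.  139.3] [-0.7  0.2  7.5] [545.8  29. ] [88.7 71.8] 88.2
13.32 [544.9  15.  139.2] [ 0.5 -1.   7.6] [545.9  29.1] [88.7 71.7] 88.2
home 0.67 [551.   93.4 121.3]
clip_nose 0.75 [548.5  94.  123.8]
```

View pics/w6.png

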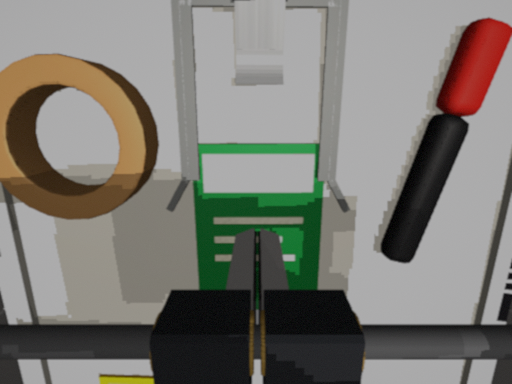

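The card's front is under the lips (rows 143-180) and centred between the rails, with the clip nose ahead at row 50-80. I'll continue to just before the clip.

>>> drive_tool(deltas=[[[1,0,0,0,0,0],[3,0,0,0,0,0],[6,0,0,0,0,0],[9,0,0,0,0,0],[12,0,0,0,0,0],[15,0,0,0,0,0],[18,0,0,0,0,0],[21,0,0,0,0,0],[24,0,0,0,0,0],[27,0,0,0,0,0],[30,0,0,0,0,0],[33,0,0,0,0,0],[35,0,0,0,0,0],[36,0,0,0,0,0],[36,0,0.6,0,0,0],[36,0,1.2,0,0,0],[36,0,1.6,0,0,0],[36,0,1.6,0,0,0],[36,0,1.6,0,0,0]]])

```text
time: 15.2
tool_pos: [546.1, 51.0, 139.2]
eef_rot: [[0.031, 0.999, 0.006], [1.0, -0.031, -0.001], [-0.001, 0.006, -1.0]]
force: [-2.4, -2.0, 12.5]
finger_gap: 0.6
```

```bash
python3 look.py
```

```text
15.2 [546.1  51.  139.2] [-2.4 -2.  12.5] [547.1  65.1] [88.7 71.6] 88.2
15.25 [546.1  51.  139.2] [-1.9 -0.8 13. ] [547.   65.1] [88.7 71.6] 88.2
15.3 [546.1  51.  139.2] [-1.9 -1.5 12.8] [547.1  65.1] [88.6 71.6] 88.2
```

>>> drive_tool(deltas=[[[0,0,0.4,0,0,0],[1,0,0.8,0,0,0],[3,0,0.8,0,0,0],[5,0,0.8,0,0,0],[7,0,0.8,0,0,0],[9,0,0.8,0,0,0],[11,0,0.8,0,0,0],[13,0,0.8,0,0,0],[14,0,0.8,0,0,0],[14,0,0.8,0,0,0]]])

```text
time: 16.18
tool_pos: [547.9, 63.9, 139.2]
eef_rot: [[0.032, 0.999, 0.009], [0.999, -0.032, -0.003], [-0.003, 0.01, -1.0]]
force: [-1.0, -3.7, 13.1]
finger_gap: 0.6
```

```bash
python3 look.py
```

```text
16.18 [547.9  63.9 139.2] [-1.  -3.7 13.1] [549.1  77.9] [88.6 71.6] 87.8
16.23 [547.9  63.9 139.2] [ 0.2 -4.4 13.3] [549.1  77.9] [88.6 71.6] 87.8
16.28 [547.9  63.9 139.2] [ 0.1 -2.8 13.4] [549.1  77.9] [88.6 71.6] 87.8
```

>>> drive_tool(deltas=[[[0,0,0.5,0,0,0],[2,0,0.5,0,0,0],[4,0,0.5,0,0,0],[6,0,0.5,0,0,0],[8,0,0.5,0,0,0],[10,0,0.5,0,0,0],[12,0,0.5,0,0,0],[14,0,0.5,0,0,0],[15,0,0.5,0,0,0],[15,0,0.5,0,0,0]]])

```text
time: 17.17
tool_pos: [548.6, 78.8, 139.2]
eef_rot: [[0.032, 0.999, 0.01], [0.999, -0.032, -0.003], [-0.003, 0.01, -1.0]]
force: [-0.6, -3.4, 14.9]
finger_gap: 0.7
```

```bash
python3 look.py;python3 - <<'E'
from h import *
p=bot.get_image('wrist')
save('w7.png',p['image'][0:240,100:420])
E
```

```text
17.17 [548.6  78.8 139.2] [-0.6 -3.4 14.9] [550.   92.8] [88.5 71.1] 87.8
17.22 [548.6  78.8 139.2] [-0.2 -3.5 14.7] [549.7  92.8] [88.6 71.6] 87.8
17.27 [548.6  78.8 139.2] [-0.4 -3.6 14.5] [550.   92.8] [88.5 71.1] 87.8
```

View pics/w7.png

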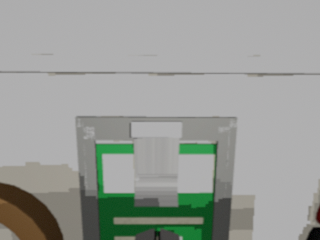

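The card's front edge (row 143) is now just short of the stop bar (row 139) and under the clip. I'll creep on until the stop is felt.

>>> drive_tool(deltas=[[[1,0,0,0,0,0],[2,0,0,0,0,0],[3,0,0,0,0,0],[4,0,0,0,0,0],[4,0,0,0,0,0]]])

```text
time: 17.78
tool_pos: [548.7, 82.7, 139.2]
eef_rot: [[0.032, 0.999, 0.01], [0.999, -0.032, -0.003], [-0.003, 0.01, -1.0]]
force: [-1.7, -4.1, 15.3]
finger_gap: 0.5
```

```bash
python3 look.py
```

```text
17.78 [548.7  82.7 139.2] [-1.7 -4.1 15.3] [549.1  95.7] [86.4 69.3] 87.8
17.83 [548.7  82.7 139.2] [-0.3 -4.5 14.8] [547.9  95.7] [86.4 66.8] 87.8
17.88 [548.7  82.7 139.2] [-0.3 -4.  14.7] [550.4  95.7] [86.4 70.5] 87.8
```

>>> drive_tool(deltas=[[[1,0,0,0,0,0],[2,0,0,0,0,0],[2,0,0,0,0,0]]])

```text
time: 18.18
tool_pos: [548.8, 84.7, 139.2]
eef_rot: [[0.032, 0.999, 0.01], [0.999, -0.032, -0.003], [-0.003, 0.01, -1.0]]
force: [0.1, -4.7, 15.3]
finger_gap: 0.3
```

>>> drive_tool(deltas=[[[1,0,0,0,0,0],[1,0,0,0,0,0]]])

```text
time: 18.35
tool_pos: [548.8, 85.7, 139.2]
eef_rot: [[0.032, 0.999, 0.01], [0.999, -0.032, -0.003], [-0.003, 0.01, -1.0]]
force: [-0.1, -4.5, 14.9]
finger_gap: 0.3
```

>>> drive_tool(deltas=[[[1,0,0,0,0,0],[1,0,0,0,0,0]]])

```text
time: 18.52
tool_pos: [548.8, 86.7, 139.2]
eef_rot: [[0.032, 0.999, 0.01], [0.999, -0.032, -0.003], [-0.003, 0.01, -1.0]]
force: [0.1, -4.1, 14.1]
finger_gap: 0.3
```

>>> drive_tool(deltas=[[[1,0,0,0,0,0],[1,0,0,0,0,0]]])

```text
time: 18.68
tool_pos: [548.9, 87.7, 139.2]
eef_rot: [[0.032, 0.999, 0.01], [0.999, -0.032, -0.003], [-0.003, 0.01, -1.0]]
force: [-0.2, -4.4, 14.6]
finger_gap: 0.3
```

>>> drive_tool(deltas=[[[1,0,0,0,0,0],[1,0,0,0,0,0]]])

```text
time: 18.85
tool_pos: [548.9, 88.3, 139.2]
eef_rot: [[0.032, 0.999, 0.01], [0.999, -0.032, -0.004], [-0.004, 0.01, -1.0]]
force: [-0.9, -5.0, 15.5]
finger_gap: 0.1
```

```bash
python3 look.py;python3 - <<'E'
from h import *
p=bot.get_image('wrist')
save('w8.png',cv2.resize(p['image'][80:300,130:400],(675,550)))
E
```

```text
18.85 [548.9  88.3 139.2] [-0.9 -5.  15.5] [548.5  98.5] [80.9 65.2] 87.8
18.9 [548.9  88.3 139.2] [-0.1 -4.6 14. ] [548.5  98.6] [80.9 65.2] 87.8
18.95 [548.9  88.3 139.2] [-0.9 -5.6 14. ] [548.4  98.6] [80.9 65.1] 87.8
```

View pics/w8.png

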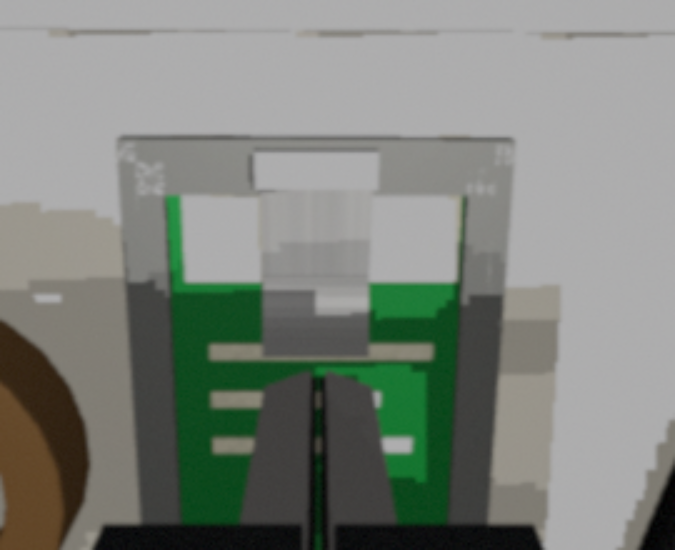

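>>> drive_tool(deltas=[[[0.5,0,0,0,0,0],[1,0,0,0,0,0],[1,0,0,0,0,0]]])

```text
time: 19.3
tool_pos: [548.9, 88.6, 139.2]
eef_rot: [[0.033, 0.999, 0.01], [0.999, -0.033, -0.006], [-0.005, 0.01, -1.0]]
force: [-0.5, -6.7, 15.7]
finger_gap: 0.5
```

>>> drive_tool(deltas=[[[0.5,0,0,0,0,0],[1,0,0,0,0,0],[1,0,0,0,0,0]]])

```text
time: 19.55
tool_pos: [549.0, 89.5, 139.1]
eef_rot: [[0.033, 0.999, 0.01], [0.999, -0.033, -0.006], [-0.005, 0.01, -1.0]]
force: [-0.1, -6.5, 15.4]
finger_gap: 0.6
```

```bash
cat > stripe.py <<'E'
from h import *
st=bot.state();p=bot.get_image('wrist')
# profile along card y at local columns near white block left part (x offset -25, +25) from the holder axis
for off in (-24,24):
    ys=np.arange(40,142,.25); val=[]
    R=np.array(st['eef_rot']);T=p['T_tool_cam']
    W=np.array([[548.2+off+.033*(y-94),y-.033*off,126.0] for y in ys])
    c=((W-st['tool_pos'])@R-T[:3,3])@T[:3,:3]
    u=(p['fx']*c[:,0]/c[:,2]+p['cx']).astype(np.float32);v=(p['fy']*c[:,1]/c[:,2]+p['cy']).astype(np.float32)
    h=cv2.cvtColor(p['image'],cv2.COLOR_RGB2HSV)[...,1]
    s=cv2.remap(h,u[None],v[None],cv2.INTER_LINEAR)[0].astype(float)
    s[(u<0)|(v<0)|(v>383)]=np.nan
    e=[round(float(ys[i]),1) for i in range(len(s)-1) if (s[i]-110)*(s[i+1]-110)<0]
    print(off,round(st['time'],2),np.round(st['tool_pos'],1),'edges y',e)
E
python3 stripe.py
```

```text
-24 19.55 [549.   89.5 139.1] edges y [57.5, 76.0, 81.0, 88.0, 100.0, 104.8, 118.8]
24 19.55 [549.   89.5 139.1] edges y [57.2, 99.8, 105.0, 118.5]
```

>>> drive_tool(deltas=[[[0,0,0.5,0,0,0],[0.5,0,0.7,0,0,0],[1,0,0.7,0,0,0],[1.5,0,0.7,0,0,0],[1.5,0,0.7,0,0,0]]])

```text
time: 20.02
tool_pos: [549.2, 90.7, 139.2]
eef_rot: [[0.033, 0.999, 0.011], [0.999, -0.033, -0.006], [-0.006, 0.011, -1.0]]
force: [0.3, -7.3, 16.5]
finger_gap: 0.6
```

```bash
python3 stripe.py
```

```text
-24 20.02 [549.2  90.7 139.2] edges y [58.5, 76.2, 81.0, 88.0, 93.0, 100.0, 104.8, 118.8]
24 20.02 [549.2  90.7 139.2] edges y [40.0, 58.5, 99.5, 118.5]
```

The finger slid 1.2 mm forward while the card's print edges stayed put (118.8, 104.8), so the card is against the stop. I'll lift straight off.

>>> drive_tool(deltas=[[[0,0,-1,0,0,0],[0,0,-3,0,0,0],[0,0,-6,0,0,0],[0,0,-15,0,0,0],[0,0,-30,0,0,0],[-20,0,-60,0,0,0],[-50,0,-90,0,0,0],[-70,0,-110,0,0,0],[-80,0,-120,0,0,0],[-80,0,-120,0,0,0],[-80,0,-120,0,0,0]]])

```text
time: 20.98
tool_pos: [543.2, 14.3, 252.5]
eef_rot: [[0.032, 0.999, -0.001], [0.999, -0.032, 0.001], [0.001, -0.001, -1.0]]
force: [0.2, -0.2, -0.1]
finger_gap: 0.1
```

```bash
python3 look.py; python3 - <<'E'
from h import *
st=bot.state();p=bot.get_image('wrist')
# ortho at card top z=127.5, x 490..610, y 20..160, 4 px/mm
X,Y=np.meshgrid(np.arange(490,610,.25),np.arange(160,20,-.25))
R=np.array(st['eef_rot']);T=p['T_tool_cam']
c=((np.stack([X,Y,np.full_like(X,127.5)],-1)-st['tool_pos'])@R-T[:3,3])@T[:3,:3]
u=(p['fx']*c[...,0]/c[...,2]+p['cx']).astype(np.float32); v=(p['fy']*c[...,1]/c[...,2]+p['cy']).astype(np.float32)
save('fin.png',cv2.remap(p['image'],u,v,cv2.INTER_CUBIC))
t=bot.get_image('top')
for n in ['yellow_card','tape','marker','home','green_card_mid','lid']:
    for d in bot.landmark_of(n,t)[:2]: print(n,round(d['score'],2),np.round(c2w(t,d['xyz']),1))
    for d in bot.landmark_of(n,p)[:1]: print(' w',n,round(d['score'],2),np.round(c2w(p,d['xyz'],st),1))
E
```

```text
20.98 [543.2  14.3 252.5] [ 0.2 -0.2 -0.1] [550.4  89.9] [96.3 71.9] 86.4
21.03 [542.7  14.8 251.4] [0.4 0.  0. ] [550.4  90. ] [96.8 71.7] 86.5
21.08 [542.5  15.1 250.9] [ 0.2  1.2 -0.4] [550.4  90.3] [96.6 72.1] 86.6
yellow_card 0.62 [ 467.6 -136.6  125.6]
yellow_card 0.28 [449.6  80.8 124.3]
tape 0.72 [451.   78.5 127.7]
marker 0.51 [644.7  69.5 124.1]
 w marker 0.9 [643.9  70.6 122.8]
 w home 0.64 [550.1  95.9 123.4]
green_card_mid 0.81 [ 644.1 -322.4    3.1]
green_card_mid 0.56 [ 8.243e+02 -9.060e+01 -8.000e-01]
 w green_card_mid 0.69 [820.4 -94.5   1.6]
lid 0.61 [547.7 -16.7 125.3]
 w lid 0.56 [544.3 -17.7 126.5]
```

View pics/fin.png

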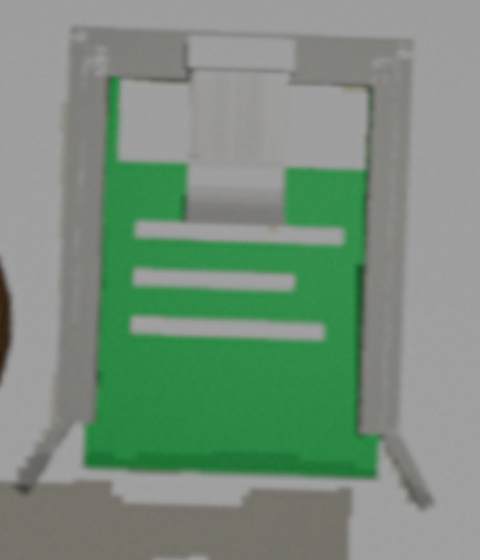

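```bash
python3 -c "
from cell import bot
print(bot.hand_in())"
```

```text
the job is handed in; nothing more can be done
None
```

The green card is in the label holder, under the clip and against the end stop. I let go and handed the job in at about 21 s of the 67 s allowed.

**How it went:** My first press, on the rear half with the fingers apart, turned the card about 10° and it lagged about 5 mm. I lifted and pressed again near its centre with the jaws shut, and it followed the finger with no measurable slip from there. I turned it to the holder's yaw and fed it in, pressing with about 8 N on the lid and 13–16 N under the clip.

**Last checks:**
- **End stop:** at the end the finger slid 1.2 mm forward while the card's print edges stayed put, with the push up to about 7 N, so I took it as stopped.
- **Position:** after lifting, the rear stands about 11–11.5 mm out of the walls against 12 mm expected. That is within what the camera can measure.
- **Force:** the highest vertical force I read was 16.5 N, against the 25 N limit. I read it at the end of each move, not continuously.
- **Other items:** the yellow card, tape and marker measured where they were at the start, within about 2–3 mm of detector noise.
- **Disagreement:** the detector never reported the green card in its final place, only the black and purple look-alikes. That check rests on colour segmentation and the picture.

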